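# Size a spacer ring on the stepped mandrel and tray it

### The job

Take the ring lying inside the square frame, slide it down over the stepped mandrel of the gauge until it truly stops on its step, and press it home there for half a second with about 10 N, never as much as 18 N. Read which marked step stopped it (one, two or three lines just below the ring), then lift it off and set it down flat, without dropping it, in the middle of the tray that has the same number of bars. Leave the other two rings and the other things on the table where they are.

Things in the scene. Friction and masses are not known exactly. Their poses are not given: they have to be found in the camera images.
- gauge: fixed gauge (all sizes in mm): base plate 84 x 84 x 10, housing of diameter 62 up to 30, dark collar of diameter 49, upright polished sprung mandrel in the middle. Origin under its centre, z up. Stops: underside of a stopped ring is at z = 86 + h (step one, bore 20), 72 + h (step two, bore 26) or 59 + h (step three, bore 32), about 1 less under load; h is 0 to 8, differs each time, not reported
- mandrel (a joint): spring travel of the mandrel, m: 0 at rest, 0.004 at the end. Pressed down it begins to sink at 3.5 N and then needs 8 N for each mm. Wanted: 0.0005 to 0.0015 (7.5 to 15 N) for half a second with the ring on its true step; over 0.0018 (18 N) is too hard. It does not tell the height setting h
- mandrel_axis (a point): fixed point on the mandrel's axis at the top of the housing, 30 above the table, z up. Mandrel from its nose (109 + h above the table, diameter 8) down: cone to diameter 18 at 13; taper to 24 at 21 to 27 = step one, one dark line below it; to 30 at 35 to 41 = step two, two lines; to 38 at 48 to 56 = step three, three lines. An off-centre ring can hang up a step too high: ease the grip, let it drop
- frame: fixed low black square locating frame lying on the table, 90 x 90 outside, 78 inside, 4 high, open in the middle; origin at its centre on the table. The ring to be gauged lies on the table inside it
- ring_p: one of three grey cast spacer rings alike outside: outer diameter 50, height 22, 50 g, rigid; origin at the centre of the underside, z along the bore. The bore is 20, 26 or 32 (one ring of each); the names do not tell which, and any of the three may be the one lying in the frame
- ring_q: one of three grey cast spacer rings alike outside: outer diameter 50, height 22, 50 g, rigid; origin at the centre of the underside, z along the bore. The bore is 20, 26 or 32 (one ring of each); the names do not tell which, and any of the three may be the one lying in the frame
- ring_r: one of three grey cast spacer rings alike outside: outer diameter 50, height 22, 50 g, rigid; origin at the centre of the underside, z along the bore. The bore is 20, 26 or 32 (one ring of each); the names do not tell which, and any of the three may be the one lying in the frame
- tray_1: fixed shallow white square tray, outside 76 x 76, walls 8 high and 3 thick, floor 3 thick, with ONE raised dark bar on a small lip on its +x side (lip 60 wide, reaching to 57 from the centre); origin at the centre of the underside, x towards the lip. For rings that stop on step 1 of the gauge. The three trays change places
- tray_2: fixed shallow white square tray, outside 76 x 76, walls 8 high and 3 thick, floor 3 thick, with TWO raised dark bars on a small lip on its +x side (lip 60 wide, reaching to 57 from the centre); origin at the centre of the underside, x towards the lip. For rings that stop on step 2 of the gauge. The three trays change places
- tray_3: fixed shallow white square tray, outside 76 x 76, walls 8 high and 3 thick, floor 3 thick, with THREE raised dark bars on a small lip on its +x side (lip 60 wide, reaching to 57 from the centre); origin at the centre of the underside, x towards the lip. For rings that stop on step 3 of the gauge. The three trays change places
- dropper: bystander: small white dropper bottle, 34 across, 94 high, standing loose; origin under its centre
- ink_block: bystander: small black block 24 x 36 x 22, loose; origin under its centre
- white_cap: bystander: white round cap, 31 across, 16 high, loose; origin under its centre
- sanding_block: bystander: brown sanding block 49 x 76 x 28, loose; origin under its centre
- masking_tape: bystander: roll of masking tape, 103 across, 25 high, lying loose; origin under its centre
Mind the look-alikes: they are no part of the job. What is shaped like the tray_3 but blue is not meant.

How it is judged:
On the way:
1. the ring from the frame is pressed down on its true step of the mandrel, level, with at least 7.5 N (mandrel sunk by more than 0.5 mm), for 0.3 s (((z of ring_p in the frame of gauge between 0.0822 and 0.0947 m and horizontal distance between ring_p and gauge below 0.0025 m and angle between ring_p's own z axis and vertical below 0.08 rad) or (z of ring_q in the frame of gauge between 0.0682 and 0.0807 m and horizontal distance between ring_q and gauge below 0.0025 m and angle between ring_q's own z axis and vertical below 0.08 rad) or (z of ring_r in the frame of gauge between 0.0552 and 0.0677 m and horizontal distance between ring_r and gauge below 0.0025 m and angle between ring_r's own z axis and vertical below 0.08 rad)) and value of joint mandrel above 0.0005 m and horizontal distance between each of ring_p, ring_q, ring_r and frame above 0.06 m), for 0.3 s.
At the end, for the whole second after the job is handed in: The ring that lay in the frame lies flat (tilt under 0.1 rad, underside within 6 mm of the tray's underside) and at rest in the tray with as many bars as lines mark the step that stopped it, its centre within 20 mm of the tray's centre; the frame is empty and the mandrel is up again (((horizontal distance between ring_p and tray_1 below 0.02 m and z of ring_p in the frame of tray_1 below 0.006 m and angle between ring_p's own z axis and vertical below 0.1 rad and linear speed of ring_p below 0.02 m/s) or (horizontal distance between ring_q and tray_2 below 0.02 m and z of ring_q in the frame of tray_2 below 0.006 m and angle between ring_q's own z axis and vertical below 0.1 rad and linear speed of ring_q below 0.02 m/s) or (horizontal distance between ring_r and tray_3 below 0.02 m and z of ring_r in the frame of tray_3 below 0.006 m and angle between ring_r's own z axis and vertical below 0.1 rad and linear speed of ring_r below 0.02 m/s)) and horizontal distance between each of ring_p, ring_q, ring_r and frame above 0.06 m and value of joint mandrel below 0.0003 m); the robot touches nothing.
It fails at once if the mandrel is pressed too hard (more than 18 N: pushed down more than 1.8 mm) (value of joint mandrel above 0.0018 m).
It fails at once if a second ring is moved by more than 15 mm (distance of each of ring_p, ring_q from where it was at the start of the episode above 0.015 m or distance of each of ring_p, ring_r from where it was at the start of the episode above 0.015 m or distance of each of ring_q, ring_r from where it was at the start of the episode above 0.015 m).
It fails at once if the ring is dropped: in the air away from the mandrel and not held ((height (world z) of ring_p above 0.03 m and horizontal distance between ring_p and gauge above 0.03 m and contact force between ring_p and the fingers below 0.1 N) or (height (world z) of ring_q above 0.03 m and horizontal distance between ring_q and gauge above 0.03 m and contact force between ring_q and the fingers below 0.1 N) or (height (world z) of ring_r above 0.03 m and horizontal distance between ring_r and gauge above 0.03 m and contact force between ring_r and the fingers below 0.1 N)).
It fails at once if a bystander is moved by more than 20 mm (distance of any of dropper, ink_block, white_cap, sanding_block, masking_tape from where it was at the start of the episode above 0.02 m).
It also fails if it takes over 48 s, if anything falls off the work surface, if the arm or the gripper's body presses on something with over 40 N, if the wrist force passes 120 N, or if a joint passes its speed limit or range.

### The arm

A 7-joint arm with a two-finger parallel gripper is mounted at the origin on a cart in front of the work surface, level with it; the furniture and walls round the work are solid. World frame = base frame: x ahead of the robot, y to its left, z up, the work surface at z = 0. Lengths are in m, angles in rad, forces in N, time in s.
With the tool pointing down it reaches from about 0.4 to 0.9 m from the base axis. Payload 5.5 kg.
Tool frame: the origin (TCP) lies between the finger pads; the fingertips stand 25 mm ahead of it and the grasp point (between the pads) lies 6 mm ahead of it; z points along the fingers, y is the line along which they close (so a half turn about z gives the same grasp; the last joint's range is limited). The gripper opens to 92 mm and grips with 3 to 60 N. Pads are 19 mm wide; open, the fingers measure 130 mm over their backs; the gripper's body (75 mm by 190 mm) begins 47 mm behind the grasp point.
Start: joints at [-0.954, 0.501, -0.427, 1.55, 0.221, 1.138, -0.21], TCP at [0.225, 0.61, 0.252] pointing down, gripper open.
Joint ranges: [-2.88, 2.88], [-0.31, 2.03], [-1.54, 1.56], [0.2, 2.42], [-1.41, 4.55], [0.19, 2.02], [-2.57, 2.57]. Speed limits (rad/s): [2.57, 2.57, 3.14, 3.14, 3.14, 3.14, 3.14].

### API

Orientations are given as a unit quaternion [w, x, y, z].
In Python, from workcell import sensors, vision, job, look_for gives the robot as it stands.
- The arm moves only by the tool move_arm, never from a script. Its arguments are lists of equal length, an entry for each row: "travel": the shift along the tool's x, y, z in m, a list of three; "yaw": the turn about the tool's z in degrees. A call has exactly 5 rows; each row shifts and turns the commanded pose from where the row before left it, along the tool's axes as they then stand; what a row does not reach is not made up. A row lasts 1/10 s, in which the tool goes at most 50 mm and 8.59 degrees, less where a joint would pass 70% of its speed; a pose out of reach is approached as far as the arm can. A call with a gripper value outside its range is refused whole. "jaw" is the finger opening in m, from 0 to 0.0918, set as the call begins (left out, the last holds). The fingers move at their own pace and stop on an object; "newtons" is the grip in N (left out, the last holds). Time passes only in rows, so rows that do not move let the fingers close, or fill a call up. It gives the time, the measured TCP pose, the force, the opening and the grip force at its end, in the units of the state.
- sensors.sense(): the state, without advancing time (a new reading comes with each control period).
- vision.grab_frame(name): name is "scene" or "top" or "wrist"; returns (picture, depth): 400x640x3 uint8, red, green, blue; 400x640 float32, m along the optical axis (not along the pixel's ray), 0 where there is no reading.
- vision.get_calibration(name): a dict with "fx", "fy", "cx", "cy" (pixels), "rvec" (rotation vector, rad) and "tvec" (3), from world to camera coordinates, as OpenCV has them. Camera axes: x right, y down, z forward; pixel columns grow to the right and rows downward; lengths in m; the calibration is good to about 2 mm. The wrist camera is an equidistant fisheye: a pixel r from the principal point sees the ray r / f radians off the axis. A picture is of the moment at which its call begins: read the wrist's pose just before it. get_calibration takes no time and is no camera call; for the wrist camera it gives the pose at the moment of the call.
- job.finish_job(): hands the job in; it is judged then, once.
Trained networks look in the newest picture that a camera, given by its name, has taken for a name from the list of things; names that differ only in an ending like _2 or _b are one class to them, and where a whole thing is asked for, a point or a joint stands for the part that bears it (a point fixed in the world has none). Each returns a list of dicts, best first, with "confidence" (0 to 1); they miss things now and then, are a little off and sometimes report something else, mostly with a low value. They report only what shows in the picture. A call takes as long as a camera call. They do not tell look-alikes from the thing itself.
- look_for(camera, label): "xy" ([column, row] in pixels, amid what is visible of it).
The state is a dict: "time": time; "joint_positions": joint angles; "joint_velocities": joint speeds; "joint_efforts": joint torques, N m; "ee_pos": TCP position; "eef_rot": TCP orientation; "wrist_force": force on the tool from outside, world axes, zero at the start; "torque": the same for the moment, N m; "gripper_width": opening from 0.0 (shut) to 1.0 (fully open); "gripper_force": force on a finger pad.
Only numpy, scipy, OpenCV 4.12 (cv2) and the standard library are available. Lean on these libraries where they do the work, as an engineer would, in place of code of your own. Each camera call takes 0.05 s, during which the arm holds its last target. There are 200 camera calls.

## Working session

There is one attempt and no reset: what is moved stays moved. The work goes in short steps, Python scripts to look and compute and a tool call to move; the robot and the scene stay as the last step left them, time stands still between calls to the robot, and variables do not carry over. Pictures are saved under pics/ and viewed, at most 10 in all, crops included, and the job is handed in when it is done.

Besides the shell and the picture viewer there is one more tool, called as name(argument=value, ...) on one line, values as JSON. move_arm: Moves the arm, as the interface text tells. Its arguments: {"type":"object","properties":{"travel":{"type":"array"},"yaw":{"type":"array"},"jaw":{"type":"number"},"newtons":{"type":"number"}},"required":["travel","yaw"]}

```bash
mkdir -p pics
cat > h.py <<'E'
import numpy as np, cv2
from workcell import sensors, vision, job, look_for
from scipy.spatial.transform import Rotation as R
def cal(n):
    c=vision.get_calibration(n); return c, R.from_rotvec(np.ravel(c['rvec'])).as_matrix(), np.ravel(c['tvec'])
def cloud(n):
    c,M,t=cal(n); p,d=vision.grab_frame(n)
    v,u=np.mgrid[:400,:640].astype(float)
    x=(u-c['cx'])/c['fx']; y=(v-c['cy'])/c['fy']
    if n=='wrist':
        r=np.hypot(x,y)+1e-9; s=np.tan(np.minimum(r,1.5))/r; x,y=x*s,y*s
    P=np.dstack([x*d,y*d,d]); W=(P-t)@M; W[d==0]=np.nan
    return p,d,W
def save(n,p): cv2.imwrite('pics/'+n,p[:,:,::-1])
E
python3 - <<'E'
from h import *
s=sensors.sense(); print(s['time'],s['ee_pos'],s['eef_rot'])
for n in ['top','scene']:
    p,d,W=cloud(n); save(n+'0.png',p); np.savez(n+'0.npz',p=p,W=W)
    for l in ['frame','ring_p','gauge','tray_1','tray_2','tray_3','dropper','masking_tape']:
        for o in look_for(n,l)[:4]:
            u,v=np.round(o['xy']).astype(int); print(n,l,round(o['confidence'],2),u,v,np.round(W[min(v,399),min(u,639)],3))
E
```

```text
0.0 [0.22503263 0.60909482 0.25063719] [-2.04405519e-04  1.75937878e-01  9.84400759e-01 -9.82954983e-04]
top frame 0.68 368 105 [ 0.781  0.173 -0.002]
top frame 0.47 392 234 [0.393 0.105 0.004]
top ring_p 0.75 279 197 [ 0.501  0.44  -0.003]
top ring_p 0.47 269 226 [0.415 0.465 0.021]
top ring_p 0.47 397 224 [ 0.422  0.089 -0.002]
top ring_p 0.45 376 103 [0.783 0.151 0.011]
top gauge 0.87 322 228 [0.41 0.31 0.09]
top tray_1 0.96 394 172 [0.576 0.098 0.007]
top tray_1 0.83 248 267 [ 0.294  0.529 -0.   ]
top tray_1 0.78 318 179 [0.555 0.323 0.003]
top tray_1 0.72 358 166 [0.595 0.204 0.   ]
top tray_2 0.96 394 172 [0.576 0.098 0.007]
top tray_2 0.83 248 267 [ 0.294  0.529 -0.   ]
top tray_2 0.78 318 179 [0.555 0.323 0.003]
top tray_2 0.72 358 166 [0.595 0.204 0.   ]
top tray_3 0.96 394 172 [0.576 0.098 0.007]
top tray_3 0.83 248 267 [ 0.294  0.529 -0.   ]
top tray_3 0.78 318 179 [0.555 0.323 0.003]
top tray_3 0.72 358 166 [0.595 0.204 0.   ]
top masking_tape 0.7 367 104 [0.783 0.177 0.001]
scene frame 0.63 331 263 [0.448 0.107 0.026]
scene ring_p 0.62 292 188 [0.499 0.432 0.021]
scene ring_p 0.59 259 194 [0.417 0.464 0.007]
scene ring_p 0.23 280 216 [0.411 0.292 0.04 ]
scene gauge 0.77 276 218 [0.404 0.299 0.033]
scene tray_1 0.93 209 193 [0.301 0.534 0.004]
scene tray_1 0.92 390 255 [0.584 0.096 0.006]
scene tray_1 0.72 332 208 [0.56  0.321 0.004]
scene tray_1 0.59 371 227 [0.604 0.205 0.004]
scene tray_2 0.93 209 193 [0.301 0.534 0.004]
scene tray_2 0.92 390 255 [0.584 0.096 0.006]
scene tray_2 0.72 332 208 [0.56  0.321 0.004]
scene tray_2 0.59 371 227 [0.604 0.205 0.004]
scene tray_3 0.93 209 193 [0.301 0.534 0.004]
scene tray_3 0.92 390 255 [0.584 0.096 0.006]
scene tray_3 0.72 332 208 [0.56  0.321 0.004]
scene tray_3 0.59 371 227 [0.604 0.205 0.004]
scene dropper 0.6 327 169 [0.605 0.439 0.049]
scene masking_tape 0.86 434 220 [0.758 0.168 0.001]
scene masking_tape 0.48 330 237 [0.492 0.197 0.017]
```

View pics/top0.png

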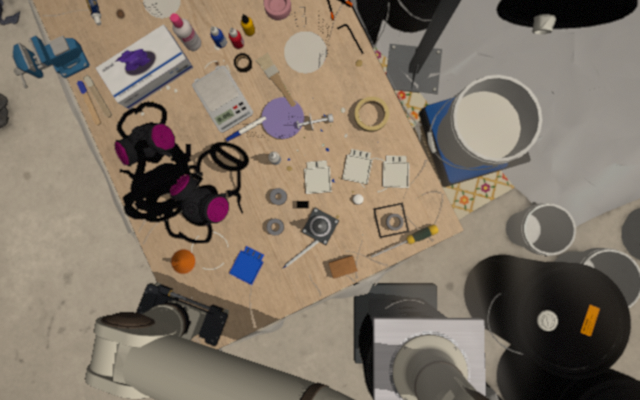

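View pics/scene0.png

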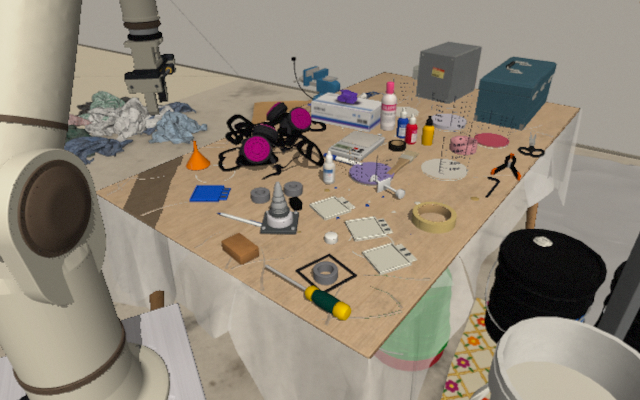

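Top: the frame with its ring is at (392,220), the gauge at (320,226), and the white trays at (317,178), (357,166) and (395,171). The blue look-alike is at (247,265). In the scene view the same trays are at (332,208), (369,228) and (388,257), with their lips on the far right.

Run:
```python
from h import *
for n in ['top','scene']:
    z=np.load(n+'0.npz'); W=z['W']; x,y,h=W[...,0],W[...,1],W[...,2]
    def near(c,r,lo,hi): return (np.hypot(x-c[0],y-c[1])<r)&(h>lo)&(h<hi)
    m=near((.425,.105),.045,.013,.03); 
    print(n,'ring',m.sum(),W[m].mean(0),(W[m].min(0)+W[m].max(0))/2)
    m=near((.41,.305),.05,.05,.13); print('mandrel',m.sum(),W[m].mean(0),W[m].max(0))
    m=near((.41,.305),.06,.026,.034); print('housing',m.sum(),(W[m].min(0)+W[m].max(0))/2)
    for c in [(.555,.323),(.595,.204),(.576,.098)]:
        m=near(c,.075,.005,.012); print('tray',c,m.sum(),(W[m].min(0)+W[m].max(0))/2)
    # bystanders heights near path
a=np.load('top0.npz')['p'][140:250,290:430]; b=np.load('scene0.npz')['p'][170:300,230:430]
a=cv2.resize(a,(0,0),fx=4,fy=4,interpolation=2); b=cv2.resize(b,(560,364),interpolation=2)[:364]
# scene crop at 2.8x
save('c1.png',a); save('c2.png',cv2.resize(np.load('scene0.npz')['p'][185:300,250:425],(0,0),fx=4.5,fy=4.5,interpolation=2))
```

```text
top ring 144 [0.42856037 0.10165535 0.0207861 ] [0.42807131 0.10178036 0.02017967]
mandrel 144 [0.41555174 0.31739516 0.08015494] [0.43247715 0.33566284 0.11643663]
housing 99 [0.41558293 0.31778588 0.02958564]
tray (0.555, 0.323) 199 [0.55489237 0.31149186 0.00817097]
tray (0.595, 0.204) 215 [0.59099362 0.20010131 0.00847413]
tray (0.576, 0.098) 216 [0.57018157 0.09816008 0.00818522]
scene ring 332 [0.42870928 0.09494947 0.02078772] [0.42972492 0.09695545 0.01931822]
mandrel 331 [0.41399472 0.30643199 0.07769166] [0.43440528 0.32316683 0.11607643]
housing 159 [0.41742934 0.30613388 0.03001208]
tray (0.555, 0.323) 370 [0.54777926 0.31828099 0.00842541]
tray (0.595, 0.204) 446 [0.59411223 0.19062669 0.00837311]
tray (0.576, 0.098) 602 [0.57051205 0.10167121 0.00834484]
```

View pics/c1.png

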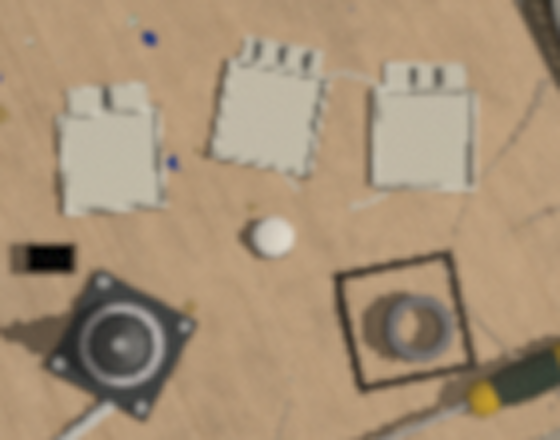

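View pics/c2.png

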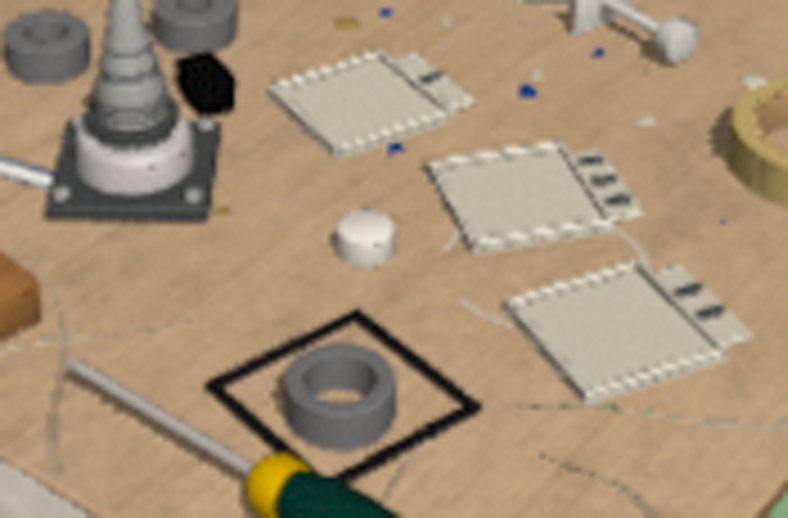

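The three trays are, left to right from above, one bar, three bars and two bars. The screwdriver handle is close to the frame's lower right corner, so I'll turn the grip to close across y. First I'll move over the frame.

move_arm(travel=[[-0.033,-0.037,0],[-0.033,-0.037,0],[-0.033,-0.037,0],[-0.033,-0.037,0],[-0.033,-0.037,0]], yaw=[0,0,0,0,0])

```text
time: 1.4
ee_pos: [0.3164, 0.3772, 0.2519]
eef_rot: [0.0, 0.176, 0.984, 0.0]
wrist_force: [-0.0, 0.1, 0.8]
gripper_width: 0.997
gripper_force: 0.0
```

move_arm(travel=[[-0.033,-0.037,0],[-0.033,-0.037,0],[-0.033,-0.037,0],[-0.033,-0.037,0],[-0.02,-0.02,0]], yaw=[0,0,0,0,0])

```text
time: 1.9
ee_pos: [0.4012, 0.1647, 0.252]
eef_rot: [0.001, 0.178, 0.984, -0.0]
wrist_force: [0.5, -0.2, 0.7]
gripper_width: 0.998
gripper_force: 0.0
```

move_arm(travel=[[0,0,0],[0,0,0],[0,0,0],[0,0,0],[0,0,0]], yaw=[-6,-6,-6,-6,-6])

```text
time: 2.4
ee_pos: [0.4003, 0.1688, 0.2519]
eef_rot: [0.0, -0.087, 0.996, 0.0]
wrist_force: [0.2, 0.5, 0.7]
gripper_width: 0.997
gripper_force: 0.0
```

```bash
cat >> h.py <<'E'
def fitc(P,r0,rad,iters=20):
    # centre of a disc/annulus edge by circle fit on boundary of planar mask points
    from scipy.optimize import least_squares
    return least_squares(lambda c:np.hypot(P[:,0]-c[0],P[:,1]-c[1])-rad,r0,loss='soft_l1',f_scale=.001).x
def delta(tgt):
    s=sensors.sense(); M=R.from_quat(np.roll(s['eef_rot'],-1)).as_matrix()
    print('t',s['time'],'tcp',np.round(s['ee_pos'],4),'Yang',round(np.degrees(np.arctan2(M[1,1],M[0,1])),2),'zax',np.round(M[:,2],4),'tool delta',np.round(M.T@(np.array(tgt)-s['ee_pos']),4))
E
python3 - <<'E'
from h import *
delta([.4285,.1,.15]); p,d,W=cloud('wrist'); save('w1.png',p); np.savez('w1.npz',p=p,W=W)
x,y,h=W[...,0],W[...,1],W[...,2]
def rep(n,c,r,lo,hi):
    m=(np.hypot(x-c[0],y-c[1])<r)&(h>lo)&(h<hi); 
    if m.sum(): print(n,m.sum(),W[m].mean(0),(W[m].min(0)+W[m].max(0))/2,np.ptp(W[m],0))
rep('ring',(.4285,.1),.05,.018,.026); rep('housing',(.416,.312),.06,.026,.034); rep('mandrel top',(.416,.312),.05,.1,.13)
for c in [(.555,.315),(.592,.197),(.57,.1)]: rep('tray',c,.06,.0055,.011)
rep('hand',(.375,.052),.03,.006,.05)
E
```

```text
t 2.4 tcp [0.4003 0.1688 0.2519] Yang 99.98 zax [ 4.e-04  2.e-04 -1.e+00] tool delta [-0.0158 -0.0727  0.1019]
ring 756 [0.42901402 0.09997252 0.02210998] [0.42977989 0.10000095 0.0213553 ] [0.04958417 0.04789563 0.00653756]
housing 533 [0.40984004 0.30305675 0.02950862] [0.41665015 0.3144538  0.02909148] [0.06135881 0.05824559 0.00616282]
mandrel top 224 [0.41538212 0.3129648  0.10839298] [0.41703323 0.31443791 0.1082245 ] [0.01775296 0.01512913 0.01632666]
tray 72 [0.56715562 0.29860625 0.00797809] [0.56669378 0.32386917 0.00783908] [0.04588274 0.07724534 0.00458534]
tray 160 [0.58542614 0.20237401 0.00811028] [0.58584234 0.20616397 0.00782468] [0.06394079 0.08626134 0.00464588]
tray 287 [0.60061741 0.09806076 0.00749865] [0.57937589 0.09464589 0.00808443] [0.09577197 0.0714476  0.00514356]
hand 807 [0.38164062 0.04878991 0.02556528] [0.38379743 0.05217105 0.0216907 ] [0.03678518 0.05883088 0.02241981]
```

View pics/w1.png

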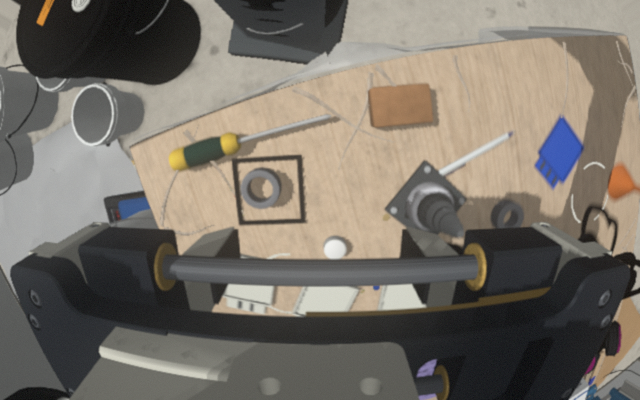

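Wrist view: the ring is in the frame at (263,188), the screwdriver handle at (205,150) clear of the finger line, and the gauge at (430,200).

move_arm(travel=[[-0.004,-0.018,0.024],[-0.004,-0.018,0.024],[-0.004,-0.018,0.024],[-0.004,-0.018,0.024],[0,0,0]], yaw=[0,0,0,0,0], jaw=0.07)

```text
time: 2.95
ee_pos: [0.4268, 0.0977, 0.1532]
eef_rot: [-0.003, -0.082, 0.997, -0.001]
wrist_force: [-0.7, -0.0, -0.3]
gripper_width: 0.762
gripper_force: 0.0
```

Run:
```python
from h import *
p,d,W=cloud('wrist'); np.savez('w2.npz',p=p,W=W); save('w2.png',p)
x,y,h=W[...,0],W[...,1],W[...,2]
m=(np.hypot(x-.429,y-.1)<.04)&(h>.019)&(h<.026)
P=W[m]; H=cv2.convexHull(P[:,:2].astype(np.float32))[:,0]; c=fitc(H,[.429,.1],.025)
r=np.hypot(P[:,0]-c[0],P[:,1]-c[1]); print(m.sum(),'c',c,'range',(P.min(0)+P.max(0))/2,'inner r pct',np.percentile(r,[0,1,3,5,50,95,99,100]))
delta([c[0],c[1],.033])
```

```text
1398 c [0.42967456 0.09954741] range [0.42955091 0.09930401 0.02172059] inner r pct [0.01510724 0.01554611 0.01597399 0.01622452 0.02058101 0.02431032
 0.02468353 0.02494707]
t 3.0 tcp [0.4273 0.0994 0.1546] Yang 99.5 zax [-3.2e-03 -8.0e-04 -1.0e+00] tool delta [-0.0028 -0.0003  0.1216]
```

move_arm(travel=[[-0.002,0,0.035],[0,0,0.035],[0,0,0.03],[0,0,0.022],[0,0,0]], yaw=[0,0,0,0,0])

```text
time: 3.5
ee_pos: [0.4288, 0.1018, 0.0325]
eef_rot: [-0.002, -0.085, 0.996, 0.0]
wrist_force: [-0.6, 0.3, 0.4]
gripper_width: 0.761
gripper_force: 0.0
```

```bash
python3 -c "
from h import *
delta([.4297,.0995,.032])"
```

```text
t 3.5 tcp [0.4288 0.1018 0.0325] Yang 99.76 zax [-3.5e-03 -2.0e-04 -1.0e+00] tool delta [-0.0006 -0.0024  0.0004]
```

move_arm(travel=[[-0.001,-0.002,0],[0,0,0],[0,0,0],[0,0,0],[0,0,0]], yaw=[0,0,0,0,0], jaw=0.03, newtons=30)

```text
time: 4.0
ee_pos: [0.4328, 0.0995, 0.0351]
eef_rot: [0.001, -0.085, 0.996, 0.0]
wrist_force: [-0.9, 0.8, 7.7]
gripper_width: 0.525
gripper_force: 30.0
```

move_arm(travel=[[0,0,-0.01],[0,0,-0.03],[0,0,-0.04],[0,0,-0.04],[0,0,-0.04]], yaw=[0,0,0,0,0])

```text
time: 4.5
ee_pos: [0.4309, 0.099, 0.196]
eef_rot: [0.0, -0.085, 0.996, 0.0]
wrist_force: [1.0, 1.1, -1.1]
gripper_width: 0.529
gripper_force: 30.0
```

Run:
```python
from h import *
delta([.4165,.314,.195]); p,d,W=cloud('wrist'); np.savez('w3.npz',p=p,W=W); save('w3.png',p)
s=sensors.sense(); t=s['ee_pos']
x,y,h=W[...,0],W[...,1],W[...,2]
m=(np.hypot(x-t[0],y-t[1])<.032)&(abs(h-(t[2]-.0105))<.004)
P=W[m]; print(m.sum(),P.mean(0)-t,(P.min(0)+P.max(0))/2-t,np.ptp(P,0))
H=cv2.convexHull(P[:,:2].astype(np.float32))[:,0]; print(fitc(H,t[:2],.025)-t[:2])
def rep(n,c,r,lo,hi):
    m=(np.hypot(x-c[0],y-c[1])<r)&(h>lo)&(h<hi); print(n,m.sum(),W[m].mean(0),(W[m].min(0)+W[m].max(0))/2,np.ptp(W[m],0))
rep('housing',(.416,.314),.05,.028,.034); rep('mtop',(.416,.314),.04,.1,.13); rep('m2',(.416,.314),.04,.112,.13)
```

```text
t 4.5 tcp [0.4309 0.099  0.196 ] Yang 99.73 zax [ 2.e-04  1.e-04 -1.e+00] tool delta [-0.0222  0.2144  0.0011]
194 [-0.01245047 -0.00257524 -0.01054242] [-0.01060253 -0.00248863 -0.01047426] [0.01943623 0.05528227 0.00793448]
[-0.01386498 -0.00298728]
housing 487 [0.41305365 0.30087775 0.02998779] [0.41702144 0.31122191 0.03017981] [0.06001322 0.05029185 0.00424206]
mtop 6 [0.40858292 0.3138665  0.10208458] [0.40867066 0.31384996 0.10198917] [0.00095173 0.00583964 0.00216346]<stdin>:9: RuntimeWarning: Mean of empty slice.
  ret = um.true_divide(
Traceback (most recent call last):
ValueError: zero-size array to reduction operation minimum which has no identity
```

View pics/w3.png

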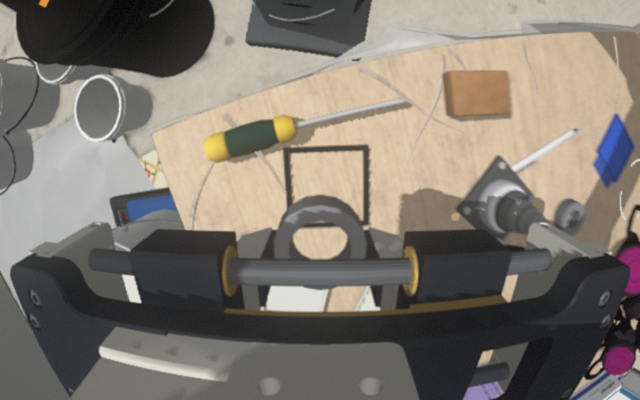

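The ring is held; the frame is empty. Next, over to beside the mandrel so that one picture shows both.

move_arm(travel=[[-0.014,0.041,0],[-0.014,0.041,0],[-0.014,0.041,0],[-0.014,0.041,0],[-0.014,0.041,0]], yaw=[0,0,0,0,0])

```text
time: 5.05
ee_pos: [0.4658, 0.3143, 0.1944]
eef_rot: [0.0, -0.085, 0.996, -0.0]
wrist_force: [1.4, -0.4, -0.7]
gripper_width: 0.531
gripper_force: 30.0
```

move_arm(travel=[[0,0,0],[0,0,0],[0,0,0],[0,0,0],[0,0,0]], yaw=[0,0,0,0,0])

```text
time: 5.55
ee_pos: [0.4661, 0.3115, 0.1939]
eef_rot: [0.0, -0.084, 0.996, -0.0]
wrist_force: [-0.1, 0.5, -0.5]
gripper_width: 0.528
gripper_force: 30.0
```

```bash
cat > m.py <<'E'
from h import *
from scipy.optimize import minimize
def ringtool(W,t,M):
    Q=(W-t)@M   # tool coords
    m=(abs(Q[...,2]-.0105)<.003)&(abs(Q[...,1])<.019)&(abs(Q[...,0])<.04)
    P=Q[m][:,:2]
    f=lambda c:(lambda r:np.mean(np.clip(r-.0249,0,.004)+np.clip(.0161-r,0,.004)))(np.hypot(P[:,0]-c[0],P[:,1]))
    g=np.arange(-.01,.0101,.0002); v=[f([a]) for a in g]; b=np.array(v)
    print('ring top pts',len(P),'tool x range',P.min(0),P.max(0),'centre x in tool',g[b<b.min()+5e-5][[0,-1]],'z',np.median(Q[m][:,2]))
def mandrel(W,g=(.4165,.314)):
    x,y,h=W[...,0],W[...,1],W[...,2]
    m=(np.hypot(x-g[0],y-g[1])<.03)&(h>.045)&(h<.125)
    P=W[m]
    for lo in np.arange(.045,.125,.01):
        q=P[(P[:,2]>=lo)&(P[:,2]<lo+.01)]
        if len(q)>20: print('mandrel z',round(lo,3),len(q),np.round((q.min(0)+q.max(0))/2,4),np.round(np.ptp(q,0),4))
    m=(np.hypot(x-g[0],y-g[1])<.045)&(h>.0285)&(h<.0325)
    if m.sum()>30:
        H=cv2.convexHull(W[m][:,:2].astype(np.float32))[:,0]; print('housing',m.sum(),fitc(H,g,.031))
def run(name):
    s=sensors.sense(); c,CM,ct=cal('wrist'); print('cam',-CM.T@ct)
    p,d,W=cloud('wrist'); save(name+'.png',p); np.savez(name+'.npz',p=p,W=W)
    M=R.from_quat(np.roll(s['eef_rot'],-1)).as_matrix()
    ringtool(W,s['ee_pos'],M); mandrel(W); return s,W
E
python3 - <<'E'
from m import *
run('w4'); delta([.4165,.314,.196])
E
```

```text
cam [0.39557622 0.30031891 0.32725114]
ring top pts 1426 tool x range [-0.0212405  -0.01896136] [0.0278964  0.01895756] centre x in tool [0.0016 0.0046] z 0.012752726809590291
mandrel z 0.055 382 [0.4171 0.3161 0.06  ] [0.0377 0.0376 0.0099]
mandrel z 0.065 177 [0.4166 0.3164 0.07  ] [0.0306 0.0304 0.0099]
mandrel z 0.075 183 [0.417  0.3163 0.0799] [0.0275 0.0284 0.0098]
mandrel z 0.085 267 [0.4171 0.3163 0.09  ] [0.024  0.0241 0.0099]
mandrel z 0.095 108 [0.4166 0.3162 0.1   ] [0.0168 0.0174 0.0098]
mandrel z 0.105 322 [0.4166 0.3163 0.11  ] [0.0153 0.0161 0.01  ]
mandrel z 0.115 27 [0.4173 0.3161 0.1156] [0.0076 0.0076 0.0012]
housing 671 [0.41585767 0.31650455]
t 5.6 tcp [0.4661 0.3118 0.1939] Yang 99.63 zax [ 3.e-04 -3.e-04 -1.e+00] tool delta [ 0.0485  0.0105 -0.0021]
```

View pics/w4.png

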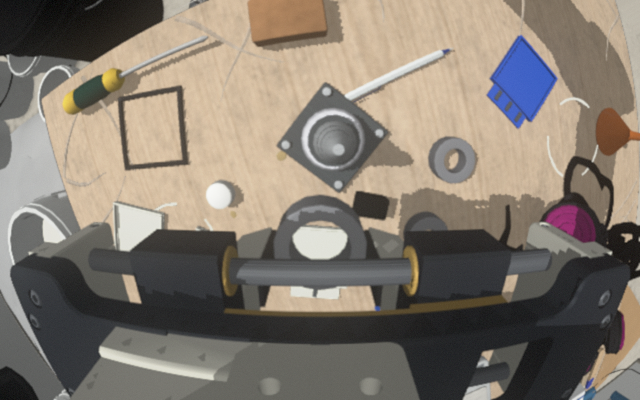

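Ring at (318,240), mandrel nose at (338,148). The mandrel axis fits at (0.417, 0.316), the nose is 116 mm up, so h is about 7. The ring centre sits 3 mm to tool +x. Now over the mandrel, partly down, then another check.

move_arm(travel=[[0.022,0.006,0],[0.023,0.0065,0],[0,0,0.015],[0,0,0.01],[0,0,0]], yaw=[0,0,0,0,0])

```text
time: 6.1
ee_pos: [0.419, 0.3164, 0.1674]
eef_rot: [-0.001, -0.084, 0.996, -0.001]
wrist_force: [0.2, 0.6, -0.3]
gripper_width: 0.524
gripper_force: 30.0
```

```bash
cat >> m.py <<'E'
def fit2(W,t,M):
    Q=(W-t)@M
    m=(abs(Q[...,2]-.0125)<.0025)&(np.hypot(Q[...,0],Q[...,1])<.032)&(abs(Q[...,1])<.024)
    P=Q[m][:,:2]
    g=np.arange(-.006,.0081,.0004)
    v=np.array([[np.mean(np.clip(.0162-np.hypot(P[:,0]-a,P[:,1]-b),0,.004)+np.clip(np.hypot(P[:,0]-a,P[:,1]-b)-.0249,0,.002)) for b in g] for a in g])
    i=np.argwhere(v<v.min()+3e-5); print('ring xy tool',g[i].min(0),g[i].max(0),g[i].mean(0))
    m=(np.hypot(Q[...,0]-.003,Q[...,1])<.03)&(Q[...,2]>.022)&(W[...,2]>.06)
    for lo in np.arange(.06,.125,.008):
        q=Q[m&(W[...,2]>=lo)&(W[...,2]<lo+.008)]
        if len(q)>15: print('mandrel in tool z',round(lo,3),len(q),np.round((q.min(0)+q.max(0))/2,4)[:2],np.round(np.ptp(q,0),4)[:2])
E
python3 - <<'E'
from m import *
s,W=run('w5'); M=R.from_quat(np.roll(s['eef_rot'],-1)).as_matrix(); fit2(W,s['ee_pos'],M); delta([.417,.316,.1])
z=np.load('w4.npz')['W']
fit2(z,np.array([.4661,.3117,.1939]),M)
E
```

```text
cam [0.34874873 0.30529217 0.30092532]
ring top pts 1435 tool x range [-0.02113318 -0.01899846] [0.02794371 0.0189984 ] centre x in tool [0.0016 0.0046] z 0.012735281437451503
mandrel z 0.045 96 [0.4074 0.3152 0.05  ] [0.0204 0.0355 0.0098]
mandrel z 0.055 378 [0.4082 0.3155 0.06  ] [0.0217 0.0368 0.01  ]
mandrel z 0.065 170 [0.408  0.3148 0.07  ] [0.0134 0.0274 0.0098]
mandrel z 0.075 105 [0.4066 0.3147 0.0785] [0.007  0.0231 0.007 ]
mandrel z 0.105 141 [0.4181 0.3166 0.1101] [0.0093 0.0141 0.0098]
mandrel z 0.115 34 [0.4172 0.3162 0.1157] [0.0069 0.0073 0.0014]
housing 646 [0.41838103 0.31672156]
ring xy tool [ 0.0024 -0.0004] [0.004  0.0012] [0.0032 0.0004]
mandrel in tool z 0.06 267 [0.0118 0.0003] [0.0165 0.0347]
mandrel in tool z 0.068 163 [0.0129 0.0003] [0.0093 0.0272]
mandrel in tool z 0.076 76 [0.0131 0.0011] [0.004  0.0202]
mandrel in tool z 0.1 27 [-0.0014  0.0003] [0.0055 0.0156]
mandrel in tool z 0.108 153 [0.0015 0.001 ] [0.0072 0.0126]
t 6.15 tcp [0.4195 0.3168 0.1681] Yang 99.67 zax [-0.0011 -0.001  -1.    ] tool delta [ 0.0025 -0.0003  0.0681]
ring xy tool [ 0.0024 -0.0004] [0.004  0.0012] [0.00323636 0.00036364]
```

View pics/w5.png

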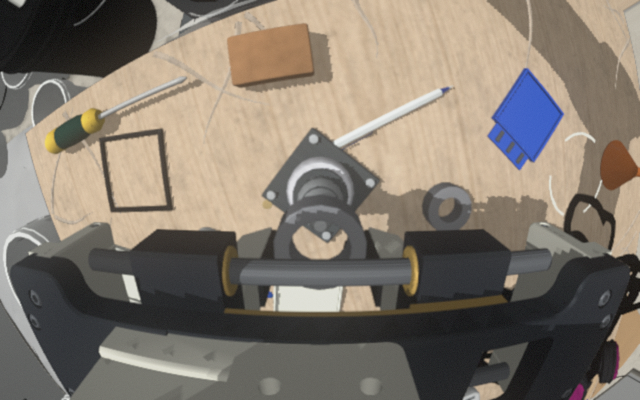

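The nose shows in the bore at (325,236), about 1 mm off in tool x. I'll correct that and go down gently.

move_arm(travel=[[-0.001,0,0.01],[0,0,0.01],[0,0,0.01],[0,0,0.008],[0,0,0.005]], yaw=[0,0,0,0,0])

```text
time: 6.65
ee_pos: [0.4199, 0.3175, 0.1244]
eef_rot: [-0.001, -0.085, 0.996, -0.0]
wrist_force: [-0.3, -0.3, -0.6]
gripper_width: 0.528
gripper_force: 30.0
```

move_arm(travel=[[0,0,0],[0,0,0.001],[0,0,0.001],[0,0,0.001],[0,0,0.001]], yaw=[0,0,0,0,0])

```text
time: 7.15
ee_pos: [0.4205, 0.318, 0.1219]
eef_rot: [0.0, -0.085, 0.996, 0.0]
wrist_force: [0.2, -0.7, -0.8]
gripper_width: 0.53
gripper_force: 30.0
```

Run:
```python
from m import *
s,W=run('w6'); M=R.from_quat(np.roll(s['eef_rot'],-1)).as_matrix(); fit2(W,s['ee_pos'],M); delta([.417,.316,.1])
```

```text
cam [0.34996382 0.30649808 0.25525466]
ring top pts 1736 tool x range [-0.02120278 -0.01898995] [0.02818122 0.01897133] centre x in tool [0.0014 0.0046] z 0.01263405588278418
mandrel z 0.045 153 [0.4051 0.3141 0.0502] [0.0155 0.0333 0.0095]
mandrel z 0.055 221 [0.4105 0.3166 0.0593] [0.0268 0.0343 0.0086]
mandrel z 0.075 21 [0.4174 0.3173 0.0797] [0.0103 0.0269 0.0092]
mandrel z 0.085 587 [0.4127 0.316  0.0904] [0.041  0.0418 0.0091]
mandrel z 0.095 977 [0.4112 0.3131 0.1   ] [0.0377 0.0579 0.01  ]
mandrel z 0.105 3274 [0.4171 0.3135 0.11  ] [0.0493 0.0588 0.01  ]
mandrel z 0.115 336 [0.4141 0.3132 0.1199] [0.017  0.0582 0.0099]
housing 865 [0.41789929 0.31680949]
ring xy tool [ 0.0024 -0.0004] [0.004  0.0012] [0.0032 0.0004]
mandrel in tool z 0.06 79 [0.009  0.0002] [0.0268 0.0292]
mandrel in tool z 0.068 21 [-0.0005 -0.0002] [0.0063 0.0285]
mandrel in tool z 0.084 316 [0.0082 0.001 ] [0.0404 0.042 ]
mandrel in tool z 0.092 702 [0.0092 0.0002] [0.0384 0.0567]
t 7.2 tcp [0.4204 0.3179 0.1217] Yang 99.73 zax [ 2.e-04  2.e-04 -1.e+00] tool delta [ 0.0037 -0.0013  0.0217]
```

No contact yet. I'll ease the grip to 3 N, so a hang-up slips in the fingers instead of loading the mandrel, shift 1 mm in y, and go on down.

move_arm(travel=[[0,-0.001,0],[0,0,0],[0,0,0.002],[0,0,0.002],[0,0,0.002]], yaw=[0,0,0,0,0], newtons=3)

```text
time: 7.7
ee_pos: [0.4205, 0.3168, 0.1155]
eef_rot: [-0.0, -0.085, 0.996, -0.0]
wrist_force: [0.4, -1.4, -0.6]
gripper_width: 0.536
gripper_force: 3.0
```

move_arm(travel=[[0,0,0.002],[0,0,0.002],[0,0,0.002],[0,0,0.002],[0,0,0.001]], yaw=[0,0,0,0,0])

```text
time: 8.2
ee_pos: [0.4204, 0.3168, 0.1065]
eef_rot: [-0.0, -0.085, 0.996, -0.0]
wrist_force: [0.2, 1.1, -0.6]
gripper_width: 0.537
gripper_force: 3.0
```

Run:
```python
from m import *
s,W=run('w7'); M=R.from_quat(np.roll(s['eef_rot'],-1)).as_matrix(); delta([.417,.316,.1])
```

```text
cam [0.34996442 0.30539009 0.23982456]
ring top pts 1587 tool x range [-0.02120436 -0.01896774] [0.02799601 0.01898953] centre x in tool [0.0016 0.0046] z 0.012768238564537796
mandrel z 0.045 107 [0.4017 0.3134 0.0501] [0.009  0.0259 0.0097]
mandrel z 0.065 100 [0.4107 0.3154 0.0732] [0.037  0.0372 0.0036]
mandrel z 0.075 798 [0.4117 0.3137 0.08  ] [0.0392 0.0565 0.01  ]
mandrel z 0.085 3536 [0.4171 0.3132 0.09  ] [0.0493 0.0581 0.01  ]
mandrel z 0.095 673 [0.4101 0.313  0.1   ] [0.0303 0.0577 0.01  ]
mandrel z 0.105 591 [0.4197 0.3135 0.11  ] [0.0284 0.0588 0.01  ]
mandrel z 0.115 186 [0.4194 0.3136 0.12  ] [0.0277 0.059  0.0099]
housing 995 [0.41825515 0.31650284]
t 8.25 tcp [0.4204 0.3167 0.1064] Yang 99.73 zax [-4.e-04 -2.e-04 -1.e+00] tool delta [ 0.0035 -0.0002  0.0064]
```

move_arm(travel=[[0,0,0.001],[0,0,0.001],[0,0,0.001],[0,0,0.001],[0,0,0.001]], yaw=[0,0,0,0,0])

```text
time: 8.75
ee_pos: [0.4205, 0.3168, 0.1016]
eef_rot: [-0.0, -0.085, 0.996, 0.0]
wrist_force: [-0.4, -0.6, 0.2]
gripper_width: 0.534
gripper_force: 3.0
```

move_arm(travel=[[0,0,0.001],[0,0,0],[0,0,0],[0,0,0],[0,0,0]], yaw=[0,0,0,0,0])

```text
time: 9.25
ee_pos: [0.4206, 0.3169, 0.1008]
eef_rot: [0.0, -0.085, 0.996, 0.0]
wrist_force: [0.4, 0.5, -0.4]
gripper_width: 0.54
gripper_force: 3.0
```

move_arm(travel=[[0,0,0.001],[0,0,0],[0,0,0],[0,0,0],[0,0,0]], yaw=[0,0,0,0,0])

```text
time: 9.75
ee_pos: [0.4205, 0.3168, 0.0997]
eef_rot: [-0.0, -0.085, 0.996, -0.0]
wrist_force: [-0.1, 0.3, -0.4]
gripper_width: 0.535
gripper_force: 3.0
```

Run:
```python
from m import *
s,W=run('w8'); M=R.from_quat(np.roll(s['eef_rot'],-1)).as_matrix(); delta([.417,.316,.1])
```

```text
cam [0.34999318 0.30540981 0.23305537]
ring top pts 1961 tool x range [-0.02123514 -0.01893736] [0.02800607 0.01897493] centre x in tool [-0.0014  0.0012] z 0.012483612924058014
mandrel z 0.065 428 [0.4109 0.3147 0.0707] [0.0376 0.0536 0.0086]
mandrel z 0.075 1107 [0.4109 0.3132 0.08  ] [0.0373 0.0583 0.01  ]
mandrel z 0.085 3331 [0.4172 0.3132 0.09  ] [0.0498 0.0581 0.01  ]
mandrel z 0.095 643 [0.4193 0.3131 0.1   ] [0.028  0.0579 0.01  ]
mandrel z 0.105 400 [0.4194 0.3136 0.11  ] [0.028 0.059 0.01 ]
mandrel z 0.115 331 [0.4234 0.317  0.12  ] [0.0226 0.0539 0.0098]
housing 1046 [0.41823848 0.31681343]
t 9.8 tcp [0.4204 0.3168 0.0997] Yang 99.73 zax [-2.e-04 -1.e-04 -1.e+00] tool delta [ 0.0035 -0.0002 -0.0003]
```

move_arm(travel=[[0,0,0.001],[0,0,0],[0,0,0],[0,0,0],[0,0,0]], yaw=[0,0,0,0,0])

```text
time: 10.3
ee_pos: [0.4205, 0.3168, 0.0987]
eef_rot: [-0.0, -0.085, 0.996, -0.0]
wrist_force: [-0.9, 0.9, 0.4]
gripper_width: 0.537
gripper_force: 3.0
```

move_arm(travel=[[0,0,0.001],[0,0,0],[0,0,0],[0,0,0],[0,0,0]], yaw=[0,0,0,0,0])

```text
time: 10.8
ee_pos: [0.4208, 0.317, 0.098]
eef_rot: [0.0, -0.085, 0.996, 0.0]
wrist_force: [0.2, -0.6, 4.0]
gripper_width: 0.536
gripper_force: 3.0
```

move_arm(travel=[[0,0,0.001],[0,0,0],[0,0,0],[0,0,0],[0,0,0]], yaw=[0,0,0,0,0])

```text
time: 11.3
ee_pos: [0.4207, 0.3169, 0.0968]
eef_rot: [0.0, -0.085, 0.996, 0.0]
wrist_force: [1.5, -1.2, 4.2]
gripper_width: 0.535
gripper_force: 3.0
```

Run:
```python
from m import *
s,W=run('w9'); M=R.from_quat(np.roll(s['eef_rot'],-1)).as_matrix(); delta([.417,.316,.1])
for f,tz in [('w7',.1064),('w8',.0997),('w9',s['ee_pos'][2])]:
    z=np.load(f+'.npz'); Q=(z['W']-np.array([.4205,.3168,tz]))@M
    r=np.hypot(Q[...,0]-.0032,Q[...,1]); m=(r>.0185)&(r<.0235)&(abs(Q[...,1])<.016)&(Q[...,0]>.005)&(abs(Q[...,2]-.013)<.006)
    print(f,m.sum(),np.percentile(Q[m][:,2],[10,50,90]),np.median(z['W'][m][:,2]))
```

```text
cam [0.35018076 0.30548285 0.2301104 ]
ring top pts 2237 tool x range [-0.02188633 -0.01898984] [0.0281646 0.0189759] centre x in tool [0.0002 0.0026] z 0.01092659755925527
mandrel z 0.065 558 [0.4102 0.3139 0.0702] [0.0369 0.0564 0.0096]
mandrel z 0.075 1619 [0.4173 0.3133 0.08  ] [0.0502 0.0585 0.01  ]
mandrel z 0.085 2852 [0.4165 0.3132 0.09  ] [0.0473 0.0579 0.01  ]
mandrel z 0.095 649 [0.419  0.3131 0.1   ] [0.0266 0.058  0.01  ]
mandrel z 0.105 296 [0.4197 0.3137 0.1099] [0.0279 0.059  0.0099]
mandrel z 0.115 346 [0.4235 0.317  0.12  ] [0.0239 0.0539 0.0098]
housing 1072 [0.41821531 0.3171307 ]
t 11.35 tcp [0.4207 0.3169 0.0968] Yang 99.73 zax [ 3.e-04  2.e-04 -1.e+00] tool delta [ 0.0038 -0.0003 -0.0032]
w7 699 [0.01200419 0.01274748 0.01346827] 0.09364836644537063
w8 712 [0.01189956 0.01270758 0.01346938] 0.0869874379090515
w9 730 [0.0098411  0.01067223 0.01153427] 0.0860789014405775
```

Contact: the ring now slides in the 3 N grip at about 4 N axial force, which puts friction near 0.7. It is level with its top about 86 mm up, so underside about 64 mm, which only fits step three. A grip of about 7.5 N caps the press at about 10 N.

move_arm(travel=[[0,0,0],[0,0,0],[0,0,0.0005],[0,0,0],[0,0,0]], yaw=[0,0,0,0,0], newtons=7.5)

```text
time: 11.85
ee_pos: [0.4207, 0.3169, 0.0965]
eef_rot: [0.0, -0.085, 0.996, 0.0]
wrist_force: [1.1, -0.7, 5.9]
gripper_width: 0.536
gripper_force: 7.5
```

move_arm(travel=[[0,0,0.0005],[0,0,0],[0,0,0],[0,0,0],[0,0,0]], yaw=[0,0,0,0,0])

```text
time: 12.35
ee_pos: [0.4208, 0.3169, 0.0961]
eef_rot: [0.0, -0.085, 0.996, 0.0]
wrist_force: [0.8, -1.4, 8.2]
gripper_width: 0.534
gripper_force: 7.5
```

move_arm(travel=[[0,0,0.0005],[0,0,0],[0,0,0],[0,0,0],[0,0,0]], yaw=[0,0,0,0,0])

```text
time: 12.85
ee_pos: [0.4208, 0.317, 0.0959]
eef_rot: [0.0, -0.085, 0.996, 0.0]
wrist_force: [-0.2, -1.7, 9.8]
gripper_width: 0.531
gripper_force: 7.5
```

move_arm(travel=[[0,0,0],[0,0,0],[0,0,0],[0,0,0],[0,0,0]], yaw=[0,0,0,0,0])

```text
time: 13.35
ee_pos: [0.4208, 0.317, 0.0959]
eef_rot: [0.0, -0.085, 0.996, 0.0]
wrist_force: [0.3, -1.7, 10.3]
gripper_width: 0.534
gripper_force: 7.5
```

Run:
```python
from m import *
s=sensors.sense(); M=R.from_quat(np.roll(s['eef_rot'],-1)).as_matrix(); print(s['wrist_force'])
p,d,W=cloud('wrist'); Q=(W-s['ee_pos'])@M
r=np.hypot(Q[...,0]-.0032,Q[...,1]); m=(r>.0185)&(r<.0235)&(abs(Q[...,1])<.016)&(Q[...,0]>.005)&(abs(Q[...,2]-.011)<.006)
P=W[m]; A=np.c_[P[:,:2]-P[:,:2].mean(0),np.ones(len(P))]; print('plane (tilt x,y,z)',np.linalg.lstsq(A,P[:,2],rcond=None)[0],np.median(Q[m][:,2]))
p,d=vision.grab_frame('scene'); c,CM,t=cal('scene'); q=CM@np.array([.417,.316,.07])+t; u,v=int(c['fx']*q[0]/q[2]+c['cx']),int(c['fy']*q[1]/q[2]+c['cy'])
save('s2.png',cv2.resize(p[v-40:v+40,u-50:u+50],(0,0),fx=7,fy=7,interpolation=2))
```

```text
[ 0.3297287  -1.65984476 10.25981332]
plane (tilt x,y,z) [-0.0241234  -0.0104635   0.08530211] 0.010543163362158376
```

View pics/s2.png

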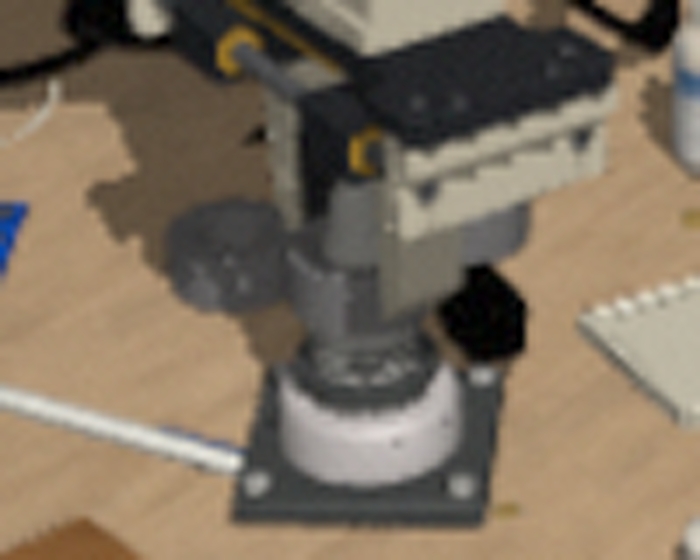

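The picture shows the ring at (355,290) level, deep on the mandrel just above the collar: step three. It was held at 10.3 N for over half a second. Now I'll unload, regrip a little higher and lift.

move_arm(travel=[[0,0,-0.0005],[0,0,-0.0005],[0,0,-0.0005],[0,0,0],[0,0,0]], yaw=[0,0,0,0,0])

```text
time: 13.95
ee_pos: [0.4206, 0.3169, 0.0967]
eef_rot: [0.0, -0.085, 0.996, 0.0]
wrist_force: [2.0, -0.8, 3.7]
gripper_width: 0.533
gripper_force: 7.5
```

move_arm(travel=[[0,0,0],[0,0,0],[0,0,-0.001],[0,0,-0.001],[0,0,0]], yaw=[0,0,0,0,0], jaw=0.056)

```text
time: 14.45
ee_pos: [0.4204, 0.3169, 0.0987]
eef_rot: [-0.0, -0.085, 0.996, 0.0]
wrist_force: [0.5, -0.9, 0.3]
gripper_width: 0.612
gripper_force: 0.0
```

move_arm(travel=[[0,0,0],[0,0,0],[0,0,0],[0,0,0],[0,0,0]], yaw=[0,0,0,0,0], jaw=0.03, newtons=25)

```text
time: 14.95
ee_pos: [0.4205, 0.3168, 0.0987]
eef_rot: [-0.0, -0.085, 0.996, -0.0]
wrist_force: [-0.5, 0.9, 0.9]
gripper_width: 0.529
gripper_force: 25.0
```

move_arm(travel=[[0,0,-0.005],[0,0,-0.015],[0,0,-0.02],[0,0,-0.025],[0,0,-0.025]], yaw=[0,0,0,0,0])

```text
time: 15.45
ee_pos: [0.4202, 0.3167, 0.1896]
eef_rot: [-0.0, -0.085, 0.996, -0.0]
wrist_force: [0.7, 0.3, -0.9]
gripper_width: 0.531
gripper_force: 25.0
```

Run:
```python
from m import *
s,W=run('w10'); print(s['wrist_force'])
z=np.load('top0.npz'); W=z['W']; p=z['p'].astype(int)
# tray 3: white floor/walls points around (.592,.197), exclude lip: min-area rect of bright low-saturation px
for f in ['top0','scene0']:
    z=np.load(f+'.npz'); W=z['W']; p=z['p'].astype(int)
    m=(np.hypot(W[...,0]-.595,W[...,1]-.2)<.06)&(p.min(2)>130)&(p.max(2)-p.min(2)<45)
    n,l,st,ce=cv2.connectedComponentsWithStats(m.astype(np.uint8)); k=1+np.argmax(st[1:,4])
    P=W[l==k][:,:2].astype(np.float32); print(f,len(P),cv2.minAreaRect(P))
delta([.592,.2,.18])
```

```text
cam [0.34979378 0.30530019 0.32303661]
ring top pts 1541 tool x range [-0.02056336 -0.01899729] [0.02787497 0.01897803] centre x in tool [0.0016 0.0042] z 0.012475592046361336
mandrel z 0.045 76 [0.4107 0.3162 0.05  ] [0.0264 0.0386 0.0099]
mandrel z 0.055 354 [0.4107 0.3162 0.06  ] [0.0267 0.0383 0.0099]
mandrel z 0.065 166 [0.4104 0.3158 0.07  ] [0.0186 0.0302 0.0099]
mandrel z 0.075 188 [0.4099 0.316  0.0799] [0.0146 0.0271 0.0098]
mandrel z 0.085 158 [0.4094 0.3156 0.0898] [0.0097 0.0209 0.0095]
housing 584 [0.4181585  0.31710808]
[ 0.68323486  0.30038207 -0.88768227]
top0 742 ((0.5937175154685974, 0.20033907890319824), (0.09083251655101776, 0.10083181411027908), 71.0086441040039)
scene0 757 ((0.5985483527183533, 0.20902615785598755), (0.09177171438932419, 0.09797152131795883), 78.74559783935547)
t 15.5 tcp [0.4222 0.3184 0.1939] Yang 99.75 zax [ 0.0048  0.0035 -1.    ] tool delta [-0.1472 -0.1455  0.0143]
```

Lifted off cleanly. Now past tray 3 (middle one, three bars), stopping just beyond it so the wrist camera can see it.

move_arm(travel=[[-0.04,-0.029,0],[-0.04,-0.029,0],[-0.04,-0.029,0],[-0.04,-0.029,0],[-0.04,-0.029,0]], yaw=[0,0,0,0,0])

```text
time: 16.0
ee_pos: [0.6437, 0.2066, 0.1889]
eef_rot: [0.0, -0.085, 0.996, 0.0]
wrist_force: [-0.3, 1.6, -0.6]
gripper_width: 0.53
gripper_force: 25.0
```

move_arm(travel=[[0,0,0],[0,0,0],[0,0,0],[0,0,0],[0,0,0]], yaw=[0,0,0,0,0])

```text
time: 16.5
ee_pos: [0.6411, 0.2092, 0.1891]
eef_rot: [-0.0, -0.086, 0.996, 0.0]
wrist_force: [0.4, -0.1, -0.5]
gripper_width: 0.529
gripper_force: 25.0
```

Run:
```python
from m import *
for n,(u,v) in [('top',(356.8,169.5)),('scene',(365,228))]:
    c,M,t=cal(n); r=M.T@np.array([(u-c['cx'])/c['fx'],(v-c['cy'])/c['fy'],1]); o=-M.T@t; print(n,o+r*(.008-o[2])/r[2])
s,W=run('w11'); delta([.588,.205,.19])
x,y,h=W[...,0],W[...,1],W[...,2]
p=np.load('w11.npz')['p'].astype(int)
m=(np.hypot(x-.585,y-.205)<.065)&(h<.015)&(p.min(2)>110)&(p.max(2)-p.min(2)<45)
P=W[m][:,:2]; print(m.sum(),cv2.minAreaRect(P.astype(np.float32)),P.min(0),P.max(0))
```

```text
top [0.58301091 0.20820523 0.008     ]
scene [0.58611766 0.20375444 0.008     ]
cam [0.57068925 0.19750734 0.32243776]
ring top pts 1524 tool x range [-0.01994137 -0.01899901] [0.02786013 0.01899209] centre x in tool [0.0016 0.0042] z 0.012543024188783954
mandrel z 0.045 100 [0.4335 0.3169 0.05  ] [0.0069 0.027  0.0096]
mandrel z 0.055 153 [0.431  0.3189 0.06  ] [0.0116 0.0279 0.0099]
housing 354 [0.41572683 0.3158704 ]
t 16.55 tcp [0.6414 0.2089 0.1891] Yang 99.84 zax [ 1.e-04  4.e-04 -1.e+00] tool delta [ 0.0532  0.0053 -0.0009]
8383 ((0.5850151181221008, 0.20394772291183472), (0.12627078592777252, 0.12950079143047333), 88.70801544189453) [0.52042724 0.14072063] [0.6498545  0.26747781]
```

View pics/w11.png

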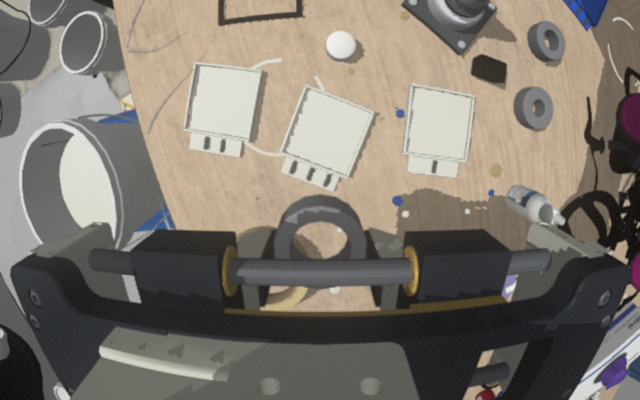

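The picture shows tray 3 clearly: three bars at (309,175), body centred near (328,132). The two-bar tray is left at (224,103), the one-bar tray right at (438,123).

Run:
```python
from h import *
W=np.load('w11.npz')['W']; print([np.round(W[v,u],4) for u,v in [(328,132),(310,90),(372,113),(346,175),(285,151)]])
c=W[132,328]; delta([c[0]+.003,c[1]+.0005,.1])
```

```text
[array([0.5867, 0.2088, 0.0042]), array([0.5473, 0.1835, 0.0047]), array([0.5592, 0.249 , 0.0088]), array([0.6276, 0.2352, 0.0052]), array([0.6137, 0.1683, 0.0028])]
t 16.55 tcp [0.6414 0.2089 0.1891] Yang 99.84 zax [ 1.e-04  4.e-04 -1.e+00] tool delta [0.0508 0.0093 0.0891]
```

move_arm(travel=[[0.025,0.005,0],[0.026,0.004,0],[0,0,0.035],[0,0,0.035],[0,0,0.03]], yaw=[0,0,0,0,0])

```text
time: 17.05
ee_pos: [0.5898, 0.2084, 0.0881]
eef_rot: [0.0, -0.085, 0.996, 0.0]
wrist_force: [0.9, 0.4, 0.0]
gripper_width: 0.53
gripper_force: 25.0
```

move_arm(travel=[[0,0,0.02],[0,0,0.015],[0,0,0.01],[0,0,0],[0,0,0]], yaw=[0,0,0,0,0])

```text
time: 17.55
ee_pos: [0.5909, 0.2083, 0.0445]
eef_rot: [0.001, -0.085, 0.996, 0.0]
wrist_force: [-0.5, 0.0, 0.2]
gripper_width: 0.53
gripper_force: 25.0
```

move_arm(travel=[[0,0,0.002],[0,0,0.002],[0,0,0.001],[0,0,0.001],[0,0,0]], yaw=[0,0,0,0,0], newtons=5)

```text
time: 18.05
ee_pos: [0.5905, 0.208, 0.0381]
eef_rot: [0.0, -0.085, 0.996, -0.0]
wrist_force: [-1.1, -1.0, 3.0]
gripper_width: 0.534
gripper_force: 5.0
```

move_arm(travel=[[0,0,0.001],[0,0,0],[0,0,0],[0,0,0],[0,0,0]], yaw=[0,0,0,0,0])

```text
time: 18.55
ee_pos: [0.5908, 0.208, 0.0374]
eef_rot: [0.0, -0.085, 0.996, 0.0]
wrist_force: [-1.6, -0.5, 5.7]
gripper_width: 0.528
gripper_force: 5.0
```

move_arm(travel=[[0,0,0.001],[0,0,0],[0,0,0],[0,0,0],[0,0,0]], yaw=[0,0,0,0,0])

```text
time: 19.05
ee_pos: [0.5911, 0.2081, 0.0366]
eef_rot: [0.001, -0.085, 0.996, 0.0]
wrist_force: [-0.9, -0.7, 5.0]
gripper_width: 0.532
gripper_force: 5.0
```

Seated on the tray floor. Release to 66 mm and retreat.

move_arm(travel=[[0,0,0],[0,0,0],[0,0,0],[0,0,0],[0,0,-0.005]], yaw=[0,0,0,0,0], jaw=0.066)

```text
time: 19.55
ee_pos: [0.5896, 0.2077, 0.04]
eef_rot: [-0.001, -0.085, 0.996, -0.0]
wrist_force: [-0.8, 0.2, -0.2]
gripper_width: 0.719
gripper_force: 0.0
```

move_arm(travel=[[0,0,-0.02],[0,0,-0.04],[0,0,-0.04],[-0.02,0,-0.04],[-0.04,0,0]], yaw=[0,0,0,0,0])

```text
time: 20.05
ee_pos: [0.6519, 0.2202, 0.1891]
eef_rot: [0.005, -0.086, 0.996, 0.002]
wrist_force: [1.4, 1.3, 0.8]
gripper_width: 0.723
gripper_force: 0.0
```

Run:
```python
from h import *
p,d,W=cloud('wrist'); save('w12.png',p); x,y,h=W[...,0],W[...,1],W[...,2]
m=(np.hypot(x-.588,y-.208)<.04)&(h>.02)&(h<.035); P=W[m]
print(m.sum(),(P.min(0)+P.max(0))/2,np.ptp(P,0),np.median(P[:,2]))
q=P-P.mean(0);q=q[abs(q[:,2])<.003]; print(np.linalg.lstsq(np.c_[q[:,:2],np.ones(len(q))],q[:,2],rcond=None)[0])
s=sensors.sense(); print(s['time'],s['wrist_force'],s['gripper_force'])
```

```text
1247 [0.58775462 0.20801344 0.02365387] [0.04895563 0.04896968 0.00717537] 0.025225089253010553
[ 3.40354552e-03 -2.41399223e-04  5.65743372e-05]
20.1 [7.56554793 1.79490728 2.18506394] 0.0
```

move_arm(travel=[[0,0,0],[0,0,0],[0,0,0],[0,0,0],[0,0,0]], yaw=[0,0,0,0,0])

```text
time: 20.6
ee_pos: [0.6488, 0.2181, 0.1805]
eef_rot: [-0.0, -0.085, 0.996, -0.0]
wrist_force: [-0.1, -0.4, 1.0]
gripper_width: 0.72
gripper_force: 0.0
```

```bash
python3 -c "
from workcell import job
print(job.finish_job())"
```

```text
the job is handed in; nothing more can be done
None
```

The ring from the frame stopped on step three, read from its height and bore (about 32 mm) because I did not see the three lines themselves; it was pressed there at about 10 N for just over half a second, then set flat within about 2 mm of the middle of tray 3 and handed in at 20.6 s, with no verdict returned.

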